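Roll the hex blank to its dyed flat and set it home in the drilling jig

TASK

The hexagonal aluminium blank lies on the bench on the wrong flat. Turn it flat by flat until its blue-dyed flat is on top, and lay it in the corner jig on the plywood board, touching both the dark steel back fence and the green end stop, so that it is ready for drilling. Either end may face the stop; do not drop or ram the blank into the jig, leave the jar, the tape roll and the clamp where they are, and let go at the end.

Things in the scene. Friction and masses are not known exactly. Their poses are not given: they have to be found in the camera images.
- blank_center (a point): centre of the loose hexagonal aluminium blank: prism 64 mm long, 46 mm across flats, 53 mm across corners, 0.31 kg. x axis along the prism (plane ends at x = +-32 mm, 64 mm apart, can be gripped); z axis is the outward normal of the blue-dyed flat. Lying on a flat, the centre is 23 mm above the support.
- hex_blank: the same blank, origin and axes as blank_center. The blue flat has a white scribed cross; the flat opposite bears an 8 mm wide red stripe. It starts at any heading, two flats (120 degrees) from having blue on top, so the red stripe starts on one of the two upper sloping flats.
- jig_corner (a point): inside corner of the jig where dark steel fence, green end stop and board top meet. x points square into the fence, y square into the stop, z up. When home the blank's long axis is along y and its centre is at x = -26.6, y = -32, z = +23 mm: a long corner touches the fence, an end touches the stop.
- corner_jig: the jig, fixed to the bench, place and heading vary; origin on the bench, axes as jig_corner, which is at (45, 55, 12) mm. Plywood board x -80..70, y -80..80, 12 mm thick; fence x 45..57, y -75..75, 34 mm high above the board; stop y 55..69, x -10..45, 30 mm high above the board.
- nail_jar: bystander: glass jar with yellow lid, 63 mm across, 76 mm high, origin at the centre of its underside. Behind it a fixed blue bench lamp stands with its foot at about x = 0.67, y = -0.39 m, its arm rising to the right: keep the wrist clear of it
- tape_roll: bystander: beige roll of tape lying flat, 77 mm across, 18 mm high, origin at the centre of its underside
- c_clamp: bystander: small blue G clamp lying on its side, 109 x 112 x 17 mm, origin at the centre of its underside

How it is judged:
At the end, for the whole second after the job is handed in: The blank rests released and still on the jig's board with its blue flat on top (within 0.08 rad of level), its long axis along the fence within 0.06 rad, its long corner within about 3.5 mm of touching the fence and its end within about 3.5 mm of touching the end stop (angle between blank_center's own z axis and vertical below 0.08 rad and angle between the x axis of blank_center and the y axis of jig_corner, either way round below 0.06 rad and x of blank_center in the frame of jig_corner between -0.03 and -0.024 m and y of blank_center in the frame of jig_corner between -0.0355 and -0.029 m and z of blank_center in the frame of jig_corner between 0.02 and 0.026 m and linear speed of hex_blank below 0.01 m/s).
It fails at once if the blank is dropped or rammed into the jig (over 90 N) (contact force between hex_blank and corner_jig above 90 N).
It fails at once if the jar is disturbed (moved more than 30 mm) (distance of nail_jar from where it was at the start of the episode above 0.03 m).
It fails at once if the tape roll is disturbed (moved more than 30 mm) (distance of tape_roll from where it was at the start of the episode above 0.03 m).
It fails at once if the clamp is disturbed (moved more than 30 mm) (distance of c_clamp from where it was at the start of the episode above 0.03 m).
It also fails if it takes over 72 s, if anything falls off the work surface, if the arm or the gripper's body presses on something with over 40 N, if the wrist force passes 120 N, or if a joint passes its speed limit or range.

ROBOT

A 6-joint arm with a two-finger parallel gripper is mounted at the origin on a cart in front of the work surface, level with it; the furniture and walls round the work are solid. World frame = base frame: x ahead of the robot, y to its left, z up, the work surface at z = 0. Lengths are in m, angles in rad, forces in N, time in s.
With the tool pointing down it reaches from about 0.4 to 0.825 m from the base axis. Payload 7 kg.
Tool frame: the origin (TCP) lies at the very end of the fingers, on their centre line; the grasp point (between the pads) lies 19 mm behind it (tcp_to_grasp is the distance from the TCP to the grasp point, in m); x points along the fingers, z is the direction in which the jaws open and shut, and the axes are right-handed (so a half turn about x gives the same grasp; the last joint's range is limited). The gripper opens to 88 mm and grips with 3 to 60 N. Pads are 19 mm wide; open, the fingers measure 130 mm over their backs; the gripper's body (78 mm by 193 mm) begins 47 mm behind the grasp point.
Start: joints at [0.288, 0.359, 0.012, 0, -1.224, -0.288], TCP at [0.675, -0, 0.227] pointing down, gripper open.
Joint ranges: [-3.07, 3.07], [-1.43, 2.12], [-1.02, 1.25], [-3.03, 1.67], [-3.05, -0], [-3.03, 3.03]. Speed limits (rad/s): [2.39, 2.39, 3.01, 3.14, 3.14, 3.14].

INTERFACE

Orientations are given as [roll, pitch, yaw] about the fixed x, y, z axes, in that order (R = Rz(yaw) Ry(pitch) Rx(roll)).
In Python, from station import get_state, grab_frame, job_done, tcp_to_grasp gives the robot as it stands. The module is installed in compiled form; this text tells all that it offers.
- The arm moves only by the shell command python3 -m crank 'ROWS' [FORCE]. ROWS is JSON, a list of rows, each a list of 7 numbers: the shift along the tool's x, y, z in m, then the turn, a rotation vector about the tool's x, y, z in rad, then the opening, from 0 (shut) to 1 (fully open). In form: [[x, y, z, wx, wy, wz, fingers], ...]. A call has 1 to 10 rows; each row is the pose to reach, as a shift and turn from the pose commanded when the call began, along the tool's axes at that moment; what a row does not reach only later rows make up. A row lasts 1/8 s, in which the tool goes at most 62.5 mm and 10.7 degrees, less where a joint would pass 70% of its speed; a pose out of reach is approached as far as the arm can. A call with a gripper value outside its range is refused whole. The fingers move at their own pace and stop on an object; FORCE is the grip in N (left out, the last holds). Time passes only in rows, so rows that repeat a pose let the fingers close. It gives the time, the measured TCP pose, the force and the opening at its end, in the units of the state.
- get_state(): the state, without advancing time (a new reading comes with each control period).
- grab_frame(name): name is "scene" or "side" or "wrist"; returns a dict with "pixels" (384x512x3 uint8, red, green, blue), "vfov" (degrees; the focal length in pixels is half the picture's height over the tangent of half this angle, whatever the lens; pixels are square), "cx", "cy" (the principal point, pixels), "extrinsics" (4x4, takes a point from world to camera coordinates). Camera axes: x right, y up, looking along -z (the intrinsics and any distortion apply to the point x, -y, -z); pixel columns grow to the right and rows downward; lengths in m; the calibration is good to about 2 mm. A picture is of the moment at which its call begins. There is no depth.
- job_done(): hands the job in, once; it reports no verdict.
The state is a dict: "t": time; "q": joint angles; "qd": joint speeds; "joint_efforts": joint torques, N m; "eef_pos": TCP position; "ee_rot": TCP orientation; "force": force on the tool from outside, world axes, zero at the start; "moment": the same for the moment, N m; "width": finger opening in m.
Only numpy, scipy, OpenCV 4.12 (cv2) and the standard library are available. Lean on these libraries where they do the work, as an engineer would, in place of code of your own. Each camera call takes 0.05 s, during which the arm holds its last target.

## Working session

There is one attempt and no reset: what is moved stays moved. The work goes in short steps, Python scripts to look and compute and a shell command to move; the robot and the scene stay as the last step left them, time stands still between calls to the robot, and variables do not carry over. Pictures are saved under pics/ and viewed, and the job is handed in when it is done.

```bash
mkdir -p pics
cat > h.py <<'E'
import numpy as np, cv2
from station import get_state, grab_frame, job_done, tcp_to_grasp
def snap(n,fn):
    f=grab_frame(n); np.savez('pics/'+fn+'.npz',**{k:np.array(v) for k,v in f.items()})
    cv2.imwrite('pics/'+fn+'.png',f['pixels'][:,:,::-1]); return f
def load(fn): return np.load('pics/'+fn+'.npz')
def fl(f): return 192/np.tan(np.radians(float(f['vfov']))/2)
def proj(f,p):
    p=np.atleast_2d(p); E=f['extrinsics']; c=p@E[:3,:3].T+E[:3,3]; k=fl(f)
    return np.c_[float(f['cx'])+k*c[:,0]/-c[:,2], float(f['cy'])-k*c[:,1]/-c[:,2]]
def back(f,uv,z):
    uv=np.atleast_2d(uv).astype(float); E=f['extrinsics'];R=E[:3,:3];k=fl(f)
    o=-R.T@E[:3,3]; d=np.c_[(uv[:,0]-float(f['cx']))/k,-(uv[:,1]-float(f['cy']))/k,-np.ones(len(uv))]@R
    return o+d*((z-o[2])/d[:,2])[:,None]
def crop(fn,x0,y0,x1,y1,s,out):
    im=cv2.imread('pics/'+fn+'.png')[y0:y1,x0:x1]
    cv2.imwrite('pics/'+out+'.png',cv2.resize(im,None,fx=s,fy=s,interpolation=cv2.INTER_CUBIC))
E
python3 -c "
from h import *
for n in ['scene','side','wrist']:
    f=snap(n,n+'0'); print(n,{k:v for k,v in f.items() if k!='pixels'})
print(get_state(), tcp_to_grasp)"
```

```text
scene {'vfov': 55.00003404435522, 'cx': 256.66139219629406, 'cy': 193.13719917337914, 'extrinsics': array([[-0.87090168, -0.49140905,  0.00688576,  0.50261819],
       [ 0.31039101, -0.53912086,  0.78294707, -0.27493018],
       [-0.38103502,  0.6840072 ,  0.62205021, -0.70595688],
       [ 0.        ,  0.        ,  0.        ,  1.        ]])}
side {'vfov': 54.550985478367124, 'cx': 255.91412126429248, 'cy': 195.19054163653297, 'extrinsics': array([[-0.95571866, -0.29409286,  0.01054646,  0.56234895],
       [ 0.16105847, -0.49272803,  0.85514868, -0.18756496],
       [-0.24629658,  0.81898015,  0.51827552, -0.89984006],
       [ 0.        ,  0.        ,  0.        ,  1.        ]])}
wrist {'vfov': 60.9257781468708, 'cx': 262.59862318823536, 'cy': 191.03571565708583, 'extrinsics': array([[-9.99999256e-01,  2.53162304e-04,  1.19367877e-03,
         6.74287529e-01],
       [-6.01659129e-04, -9.53357192e-01, -3.01843836e-01,
         3.73652125e-02],
       [ 1.06158676e-03, -3.01844330e-01,  9.53356635e-01,
        -3.91308000e-01],
       [ 0.00000000e+00,  0.00000000e+00,  0.00000000e+00,
         1.00000000e+00]])}
{'t': 0.15, 'q': array([ 2.88116147e-01,  3.59205567e-01,  1.12549842e-02, -2.76905995e-04,
       -1.22410785e+00, -2.88085447e-01]), 'qd': array([-0.00031945, -0.00223518,  0.00205342,  0.00141455,  0.00089752,
       -0.00157511]), 'joint_efforts': array([ 1.39394037e-04, -5.83274567e+01,  2.93289685e+01,  7.00122759e+00,
        8.75052094e-03, -9.76538854e-05]), 'eef_pos': array([ 6.74614294e-01, -1.27556348e-05,  2.25838517e-01]), 'ee_rot': array([ 0.0846868 ,  1.56950765, -3.05696941]), 'force': array([-0.5805475 ,  0.31324424,  0.54476295]), 'moment': array([-0.00799931, -0.00067515,  0.03974737]), 'width': 0.08790313450151642} 0.0188
```

View pics/scene0.png

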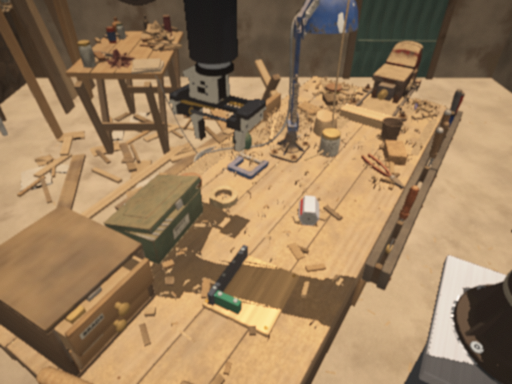

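View pics/side0.png

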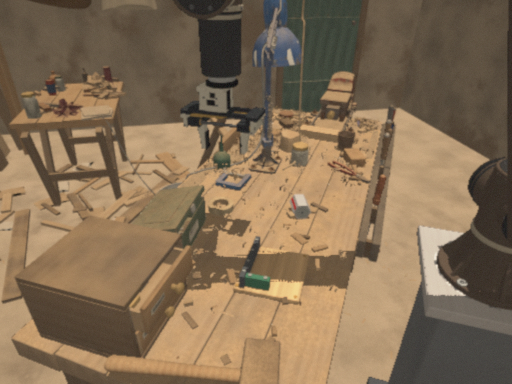

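View pics/wrist0.png

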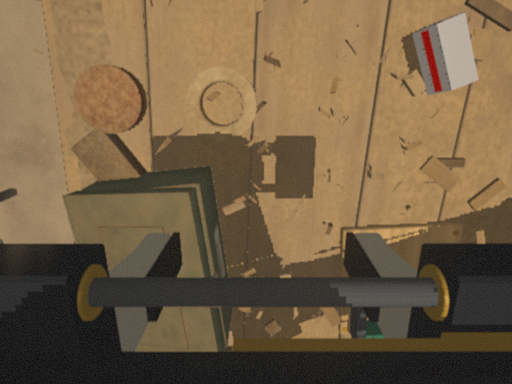

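```bash
python3 -c "
from h import *
crop('wrist0',390,0,512,110,6,'wc'); crop('scene0',190,180,340,340,5,'sc'); crop('side0',220,180,330,310,5,'sd')
f=load('wrist0'); print(back(f,[[425,35],[465,14],[478,80],[435,95]],0.023), back(f,[[222,101]],0.018))
"
```

```text
[[ 0.51078442 -0.13318526  0.023     ]
 [ 0.47402747 -0.15211067  0.023     ]
 [ 0.44884678 -0.09027113  0.023     ]
 [ 0.49148006 -0.0752186   0.023     ]] [[ 0.71814114 -0.06896078  0.018     ]]
```

View pics/wc.png

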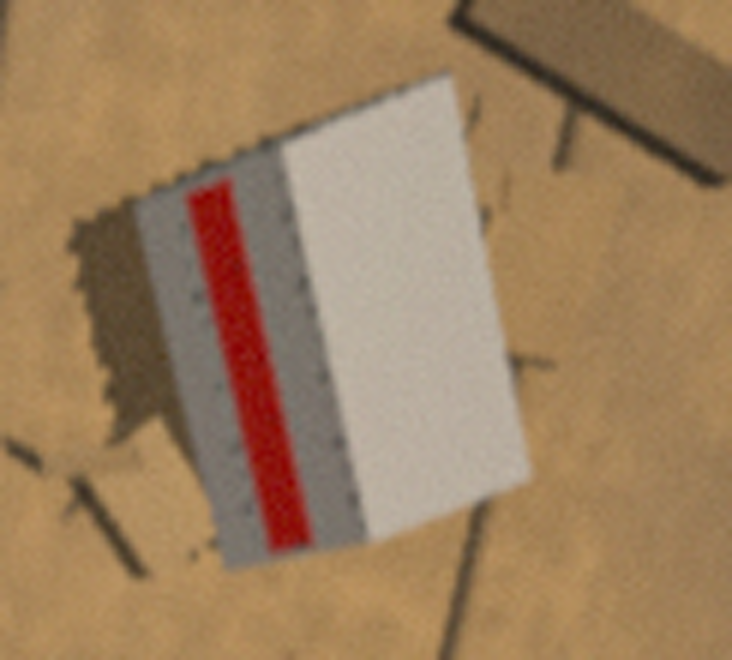

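View pics/sc.png

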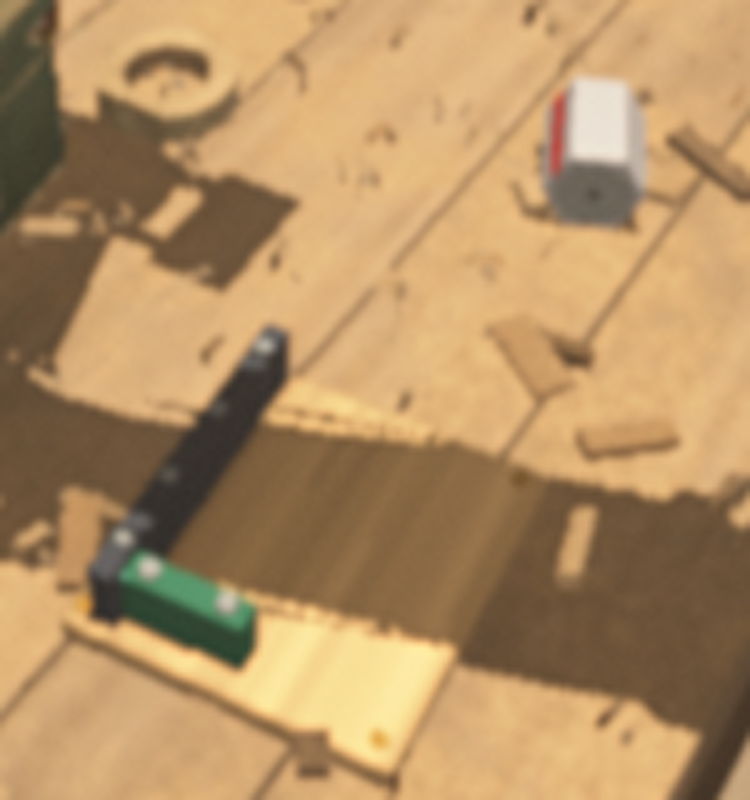

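View pics/sd.png

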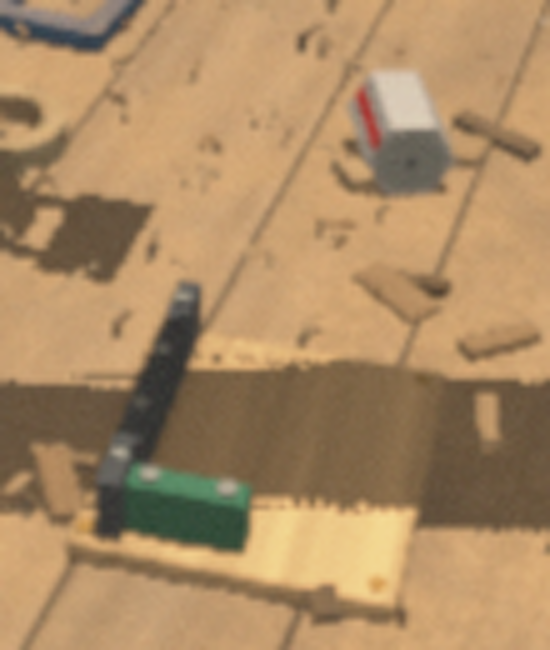

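```bash
cat >> h.py <<'E'
from scipy.optimize import least_squares
from scipy.spatial.transform import Rotation as Ro
def T2(p,P,z0=0):
    c,s=np.cos(p[2]),np.sin(p[2]); P=np.asarray(P,float)
    return np.c_[p[0]+c*P[:,0]-s*P[:,1],p[1]+s*P[:,0]+c*P[:,1],P[:,2]]
def fit(obs,p0):
    def r(p): return np.concatenate([(proj(f,T2(p,P))-np.array(uv)).ravel() for f,P,uv in obs])
    s=least_squares(r,p0,loss='soft_l1'); return s.x,r(s.x).reshape(-1,2).round(1)
E
python3 - <<'E'
from h import *
s,d,w=load('scene0'),load('side0'),load('wrist0')
P=np.array([[-80,80,12],[70,80,12],[57,-75,46],[45,-75,46]])/1e3
us=np.array([[390,770],[65,620],[268,325],[288,348]])/5+[190,180]
ud=np.array([[405,608],[70,545],[180,283],[200,290]])/5+[220,180]
for o in ([(s,P,us)],[(d,P,ud)],[(s,P,us),(d,P,ud)]): print(*fit(o,[.6,.1,0]))
# blank top flat
b=np.array([[13.28,-32,46],[-13.28,-32,46],[-13.28,32,46],[13.28,32,46]])/1e3
uw=np.array([[285,145],[450,75],[530,480],[370,540]])/6+[390,0]
print(*fit([(w,b,uw)],[.48,-.12,0]))
us=np.array([[572,80],[625,82],[632,163],[567,160]])/5+[190,180]
b2=b[[0,1,2,3]]
print(*fit([(s,b2,us)],[.48,-.12,0]))
R=Ro.from_euler('xyz',get_state()['ee_rot']).as_matrix(); print(R.round(3))
E
```

```text
[0.49899445 0.16477307 0.0476487 ] [[ 0.7  1.2]
 [-1.5  0.1]
 [-0.2 -0.5]
 [ 0.5 -3.3]]
[0.49865207 0.16481372 0.06676002] [[ 0.1  0.1]
 [-0.1  0.4]
 [-0.3 -0. ]
 [ 0.4 -0.7]]
[0.49866474 0.16452103 0.05839323] [[ 1.6  1. ]
 [-1.2  0.5]
 [-0.5 -0.5]
 [ 0.3 -3.3]
 [-0.3  0.1]
 [-0.3  0. ]
 [ 0.  -0.2]
 [ 0.7 -0.8]]
[ 0.48709258 -0.11453857  0.38357913] [[-0.5 -0.1]
 [ 0.4 -0.3]
 [ 0.1 -0.1]
 [-0.1  0.6]]
[ 0.48539211 -0.11219882  0.4137203 ] [[ 0.2 -0.2]
 [-0.2  0.1]
 [-1.   0.1]
 [ 1.2 -0.1]]
[[-0.001 -0.    -1.   ]
 [-0.    -1.     0.   ]
 [-1.     0.     0.001]]
```

```bash
cat >> h.py <<'E'
def tool(yaw,th,flip=0):
    "blank axis heading yaw (axis=(-sin,cos)), tilt th deg about it"
    u=np.array([-np.sin(yaw),np.cos(yaw),0]); x=Ro.from_rotvec(u*np.radians(th)).apply([0,0,-1.])
    z=-u if flip else u
    return np.c_[x,np.cross(z,x),z]
def rel(p,R):
    s=get_state(); R0=Ro.from_euler('xyz',s['ee_rot']).as_matrix()
    d=R0.T@(np.array(p)-s['eef_pos']); w=Ro.from_matrix(R0.T@R).as_rotvec()
    print('t',round(s['t'],2),'shift mm',(d*1e3).round(1),'rv',w.round(3),'deg',np.degrees(np.linalg.norm(w)).round(0)); return d,w
E
python3 - <<'E'
from h import *
for fl_ in (0,1):
    R=tool(.385,-30,fl_); c=np.array([.487,-.114,.023])
    rel(c+R[:,0]*.015-R[:,0]*.1,R); print(c-R[:,0]*.085)
E
```

```text
t 0.15 shift mm [129.5 129.9 226.8] rv [ 1.157  0.311 -0.461] deg 74.0
[ 0.44761107 -0.12996126  0.09661216]
t 0.15 shift mm [129.5 129.9 226.8] rv [-1.904  0.511  0.345] deg 115.0
[ 0.44761107 -0.12996126  0.09661216]
```

```bash
python3 -m crank '[[0.05,0.13,0.227,1.157,0.311,-0.461,1],[0.05,0.13,0.227,1.157,0.311,-0.461,1],[0.05,0.13,0.227,1.157,0.311,-0.461,1],[0.05,0.13,0.227,1.157,0.311,-0.461,1],[0.05,0.13,0.227,1.157,0.311,-0.461,1],[0.05,0.13,0.227,1.157,0.311,-0.461,1],[0.05,0.13,0.227,1.157,0.311,-0.461,1],[0.11,0.13,0.227,1.157,0.311,-0.461,1],[0.1295,0.13,0.227,1.157,0.311,-0.461,1],[0.1295,0.13,0.227,1.157,0.311,-0.461,1]]' 20
python3 - <<'E'
from h import *
f=snap('wrist','w1'); snap('scene','s1')
R=tool(.385,-30); c=np.array([.487,-.114,.023])
rel(c-R[:,0]*.085,R)
E
```

```text
t: 1.4
eef_pos: [0.4471, -0.1301, 0.0956]
ee_rot: [-1.567, 1.049, 0.387]
force: [0.5, -0.7, 0.0]
width: 0.0878
t 1.5 shift mm [0.6 1.  0.6] rv [ 0.    -0.001  0.001] deg 0.0
```

View pics/w1.png

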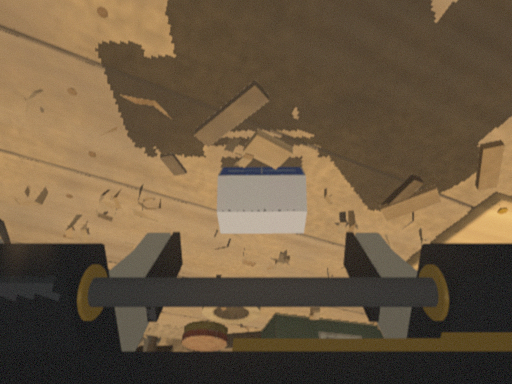

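View pics/s1.png

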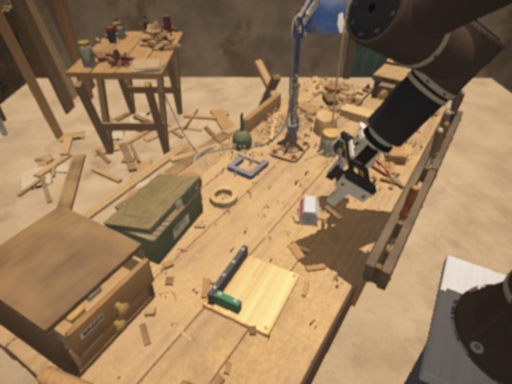

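Run:
```python
from h import *
crop('w1',200,150,325,245,6,'w1c'); crop('s1',190,230,310,340,6,'s1c')
f=load('w1'); b=np.array([[-26.56,-32,23],[-26.56,32,23],[-13.28,-32,46],[-13.28,32,46],[13.28,-32,46],[13.28,32,46]])/1e3
print(proj(f,T2([.487,-.114,.385],b)).round(1))
```

```text
[[218.8 175.4]
 [307.  175.3]
 [217.7 211.6]
 [308.1 211.5]
 [221.3 233.4]
 [304.6 233.3]]
```

View pics/w1c.png

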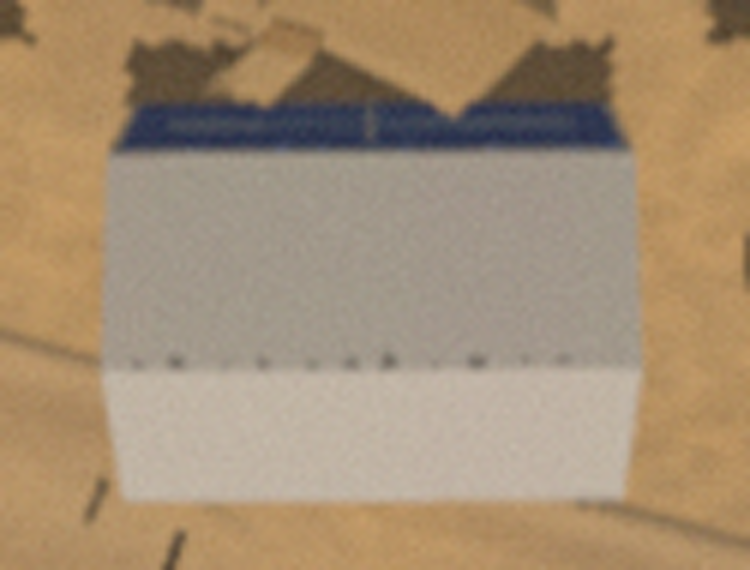

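View pics/s1c.png

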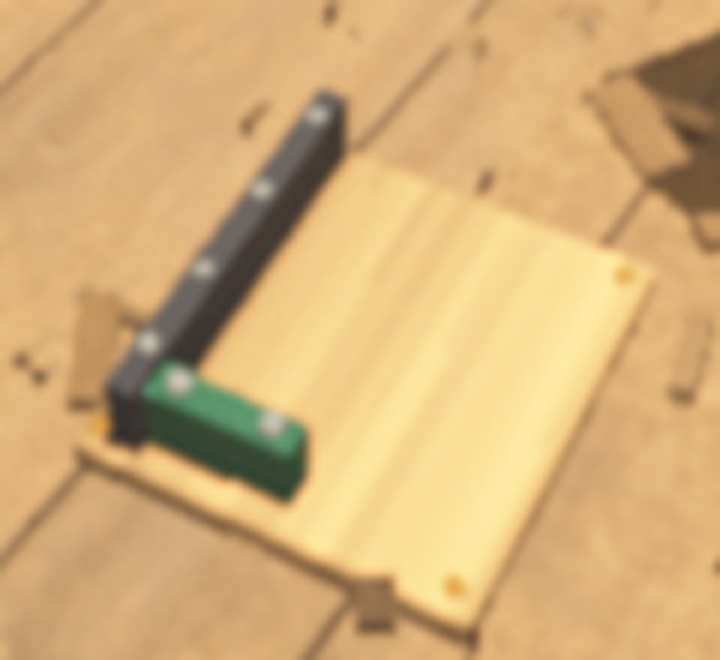

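```bash
python3 -m crank '[[0.05,0,0,0,0,0,1],[0.08,0,0,0,0,0,1],[0.1,0.0005,0,0,0,0,1],[0.1,0.0005,0,0,0,0,0.5],[0.1,0.0005,0,0,0,0,0.5],[0.1,0.0005,0,0,0,0,0.5],[0.1,0.0005,0,0,0,0,0.5],[0.1,0.0005,0,0,0,0,0.5]]' 20
python3 - <<'E'
from h import *
s=load('s1')
P=np.array([[-80,80,12],[70,80,12],[-80,-80,12],[45,-75,46],[57,-75,46],[57,75,46],[-10,55,42]])/1e3
us=np.array([[478,628],[80,448],[655,268],[347,102],[322,92],[108,383],[306,428]])/6+[190,230]
print(*fit([(s,P,us)],[.5,.16,0.05]))
d=load('side0');Pd=P[[0,1,4,3]]
ud=np.array([[405,608],[70,545],[180,283],[200,290]])/5+[220,180]
print(*fit([(s,P,us),(d,Pd,ud)],[.5,.16,0.05]))
R=tool(.385,30); c=np.array([.487,-.114,.023+.04])
rel(c+R[:,0]*.015,R)
E
```

```text
t: 2.5
eef_pos: [0.4943, -0.1115, 0.0116]
ee_rot: [-1.574, 1.044, 0.383]
force: [-3.4, -1.1, 7.5]
width: 0.0636
[0.49835535 0.16458746 0.05610015] [[-0.1  0.4]
 [-1.4 -0.2]
 [ 1.  -0.2]
 [ 0.2 -0.7]
 [-0.4 -0.8]
 [-0.5  0.9]
 [ 1.6 -0.1]]
[0.49845899 0.16466088 0.05977306] [[ 0.   0.4]
 [-1.4 -0. ]
 [ 0.9 -0.3]
 [ 0.  -0.6]
 [-0.6 -0.7]
 [-0.5  1. ]
 [ 1.6 -0.1]
 [-0.1  0.2]
 [-0.2  0.1]
 [ 0.1 -0.1]
 [ 0.7 -0.8]]
t 2.5 shift mm [-40.8  -6.1   0.4] rv [ 0.00e+00 -1.00e-03  1.05e+00] deg 60.0
```

```bash
python3 -m crank '[[-0.0175,-0.01,0,0,0,0,0.5],[-0.035,-0.02,0,0,0,0,0.5],[-0.041,-0.006,0,0,0,0.17,0.5],[-0.041,-0.006,0,0,0,0.34,0.5],[-0.041,-0.006,0,0,0,0.51,0.5],[-0.041,-0.006,0,0,0,0.7,0.5],[-0.041,-0.006,0,0,0,0.88,0.5],[-0.041,-0.006,0,0,0,1.047,0.5],[-0.041,-0.006,0,0,0,1.047,0.5],[-0.041,-0.006,0,0,0,1.047,0.5]]'
python3 - <<'E'
from h import *
snap('wrist','w2'); snap('scene','s2')
R=tool(.385,30); c=np.array([.487,-.114,.023])
rel(c+R[:,0]*.015,R)
crop('s2',250,130,400,250,5,'s2c')
E
```

```text
t: 3.75
eef_pos: [0.48, -0.1167, 0.0476]
ee_rot: [1.571, 1.047, -2.756]
force: [0.2, -1.0, -2.1]
width: 0.0639
t 3.85 shift mm [ 33.3 -19.9   0.1] rv [-0.    -0.     0.003] deg 0.0
```

View pics/w2.png

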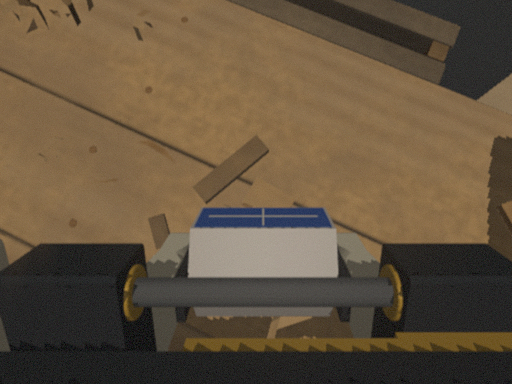

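View pics/s2c.png

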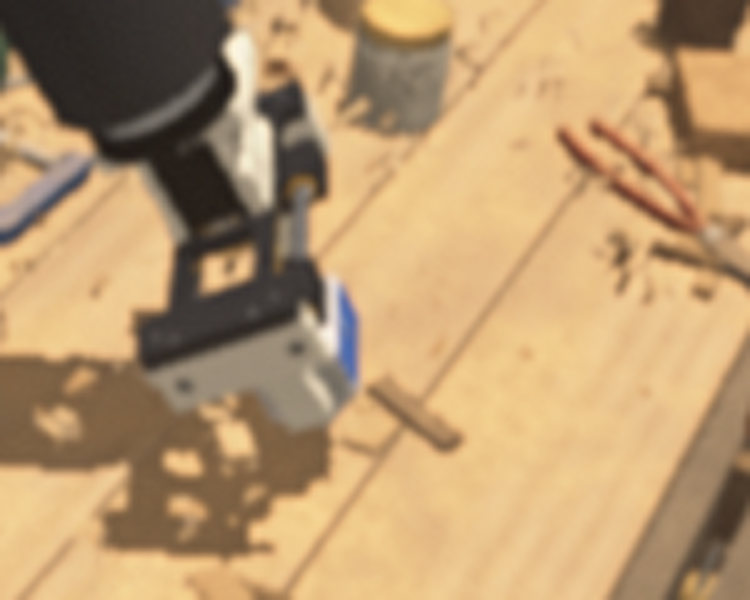

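```bash
python3 -m crank '[[0.015,-0.009,0,0,0,0,0.5],[0.026,-0.0155,0,0,0,0,0.5],[0.0325,-0.0195,0,0,0,0,0.5],[0.0325,-0.0195,0,0,0,0,0.5],[0.0325,-0.0195,0,0,0,0,1],[0.0325,-0.0195,0,0,0,0,1],[0.0325,-0.0195,0,0,0,0,1],[-0.03,-0.0195,0,0,0,0,1],[-0.07,-0.0195,0,0,0,0,1],[-0.08,-0.0195,0,0,0,0,1]]'
python3 - <<'E'
from h import *
snap('wrist','w3'); snap('scene','s3')
R=tool(.385,-40); c=np.array([.487,-.114,.023])
rel(c-R[:,0]*.09,R)
crop('w3',190,130,340,250,5,'w3c')
b=np.array([[-26.56,-32,23],[-26.56,32,23],[-13.28,-32,46],[-13.28,32,46],[13.28,-32,46],[13.28,32,46]])/1e3
print(proj(load('w3'),T2([.487,-.114,.385],b)).round(1))
E
```

```text
t: 5.1
eef_pos: [0.5347, -0.0953, 0.1106]
ee_rot: [1.574, 1.053, -2.753]
force: [0.6, 0.7, -0.1]
width: 0.0879
t 5.2 shift mm [68.1 84.8  0.2] rv [ 0.000e+00 -1.000e-03 -1.219e+00] deg 70.0
[[226.3 159.2]
 [301.7 159.1]
 [222.6 166.6]
 [305.5 166.6]
 [221.7 200.4]
 [306.5 200.4]]
```

View pics/w3.png

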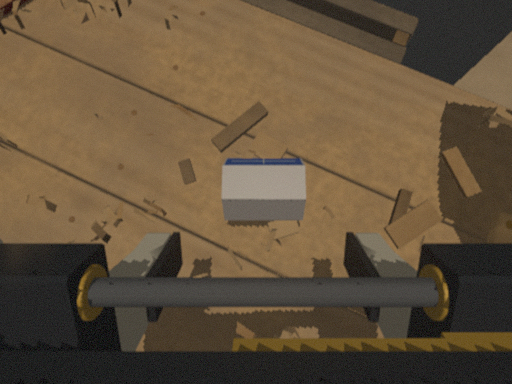

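View pics/w3c.png

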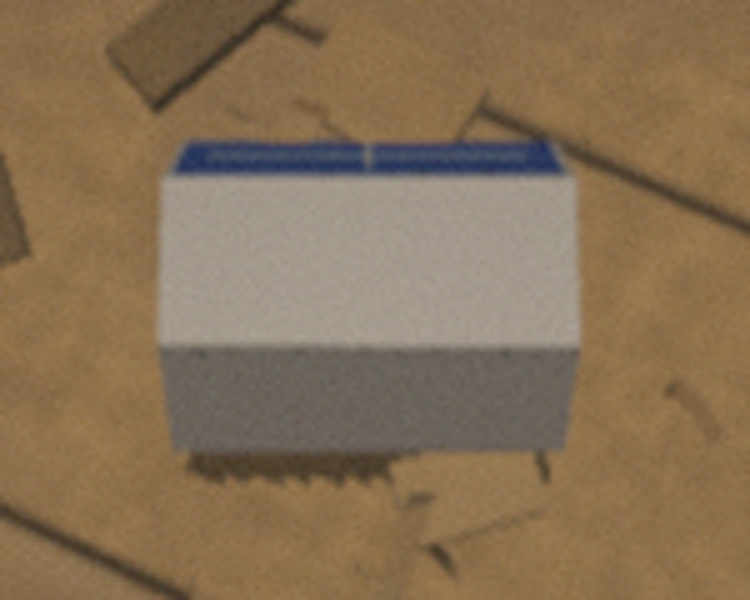

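```bash
python3 -m crank '[[0.010,0.012,0,0,0,-0.175,1],[0.020,0.024,0,0,0,-0.35,1],[0.030,0.036,0,0,0,-0.525,1],[0.039,0.048,0,0,0,-0.7,1],[0.048,0.06,0,0,0,-0.875,1],[0.058,0.072,0,0,0,-1.05,1],[0.0685,0.0855,0,0,0,-1.22,1],[0.0685,0.0855,0,0,0,-1.22,1]]'
python3 - <<'E'
from h import *
R=tool(.385,-40); c=np.array([.4862,-.1143,.023])
rel(c+R[:,0]*.013,R)
E
```

```text
t: 6.2
eef_pos: [0.4225, -0.1333, 0.0832]
ee_rot: [-1.521, 0.966, 0.432]
force: [-2.4, -0.3, -1.9]
width: 0.0873
t 6.2 shift mm [ 99.9 -21.6  -8.7] rv [-0.012  0.026 -0.094] deg 6.0
```

```bash
python3 -m crank '[[0,0,0,0,0,0,1],[0,0,0,0,0,0,1]]'
python3 - <<'E'
from h import *
R=tool(.385,-40); c=np.array([.4862,-.1143,.023])
rel(c+R[:,0]*.013,R); print(get_state()['q'])
E
```

```text
t: 6.45
eef_pos: [0.4235, -0.1346, 0.0835]
ee_rot: [-1.52, 0.97, 0.431]
force: [-0.1, -1.0, 0.1]
width: 0.0876
t 6.45 shift mm [ 99.8 -21.5  -7.1] rv [-0.014  0.025 -0.098] deg 6.0
[-0.35055339  0.04366388 -0.65296181 -0.81508315 -0.57897981 -0.20923836]
```

```bash
python3 -m crank '[[0.0,-0.0215,-0.007,-0.014,0.025,-0.098,1],[0.0,-0.0215,-0.007,-0.014,0.025,-0.098,1],[0.0,-0.0215,-0.007,-0.014,0.025,-0.098,1],[0.0,-0.0215,-0.007,-0.014,0.025,-0.098,1]]'
python3 - <<'E'
from h import *
R=tool(.385,-40); c=np.array([.4862,-.1143,.023])
rel(c+R[:,0]*.013,R); print(get_state()['q'])
E
```

```text
t: 6.95
eef_pos: [0.4431, -0.1333, 0.0958]
ee_rot: [-1.571, 0.872, 0.389]
force: [0.3, 0.1, 0.5]
width: 0.088
t 6.95 shift mm [99.  10.9  1.2] rv [0.003 0.003 0.001] deg 0.0
[-0.45083466  0.0548326  -0.62338227 -0.97252058 -0.6184259   0.01028936]
```

```bash
python3 -m crank '[[0,0.011,0.001,0,0.003,0,1],[0.05,0.011,0.001,0,0.003,0,1],[0.08,0.011,0.001,0,0.003,0,1],[0.099,0.011,0.001,0,0.003,0,1],[0.099,0.011,0.001,0,0.003,0,1]]'
python3 - <<'E'
from h import *
R=tool(.385,-40); c=np.array([.4862,-.1143,.023])
rel(c+R[:,0]*.013,R); snap('wrist','w4')
E
```

```text
t: 7.58
eef_pos: [0.4939, -0.1114, 0.0119]
ee_rot: [-1.572, 0.873, 0.386]
force: [-0.7, -0.3, -0.7]
width: 0.0875
t 7.58 shift mm [-0.8 -0.8  0.2] rv [0.002 0.001 0.   ] deg 0.0
```

View pics/w4.png

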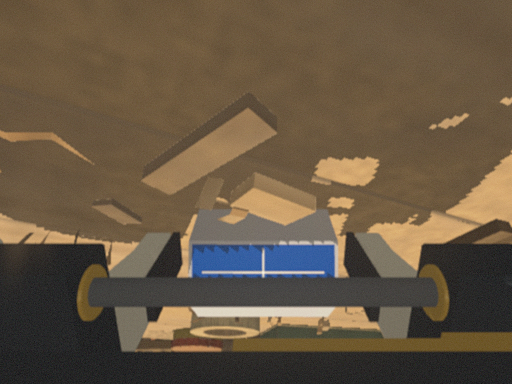

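```bash
python3 -m crank '[[0,0,0,0,0,0,0.5],[0,0,0,0,0,0,0.5],[0,0,0,0,0,0,0.5],[0,0,0,0,0,0,0.5],[0,0,0,0,0,0,0.5]]' 25
cat >> h.py <<'E'
JIG=[.4985,.1647,.059]
def jigpt(x,y,z,J=None):
    "jig_corner frame mm -> world"
    return T2(J or JIG,[[.045+x/1e3,.055+y/1e3,.012+z/1e3]])[0]
E
python3 - <<'E'
from h import *
c=np.array([.4862,-.1143,.023])
R=tool(.385,-40); rel(c+[0,0,.07]+R[:,0]*.013,R)
R=tool(.385,20); rel(c+[0,0,.09]+R[:,0]*.013,R)
R=tool(.059,20); p=jigpt(-34,-72,23); print(p); rel(p+[0,0,.08]+R[:,0]*.013,R)
E
```

```text
t: 8.25
eef_pos: [0.4944, -0.1122, 0.0141]
ee_rot: [-1.576, 0.869, 0.382]
force: [-2.8, -0.3, 7.4]
width: 0.0639
t 8.25 shift mm [-52.7 -44.5   0.9] rv [ 0.003 -0.002  0.004] deg 0.0
t 8.25 shift mm [-74.5 -46.1   0.8] rv [ 0.002 -0.003  1.051] deg 60.0
[0.51048328 0.1483782  0.035     ]
t 8.25 shift mm [   1.8 -140.8  236.5] rv [0.338 0.056 1.042] deg 63.0
```

```bash
python3 -m crank '[[-0.027,-0.022,0,0,0,0,0.5],[-0.053,-0.044,0,0,0,0,0.5],[-0.07,-0.045,0,0,0,0.17,0.5],[-0.0745,-0.046,0,0,0,0.34,0.5],[-0.0745,-0.046,0,0,0,0.51,0.5],[-0.0745,-0.046,0,0,0,0.7,0.5],[-0.0745,-0.046,0,0,0,0.88,0.5],[-0.0745,-0.046,0,0,0,1.047,0.5],[-0.0745,-0.046,0,0,0,1.047,0.5],[-0.0745,-0.046,0,0,0,1.047,0.5]]'
python3 - <<'E'
from h import *
R=tool(.059,20); p=jigpt(-34,-72,23); rel(p+[0,0,.08]+R[:,0]*.013,R)
E
```

```text
t: 9.5
eef_pos: [0.4834, -0.1159, 0.0981]
ee_rot: [1.58, 1.219, -2.746]
force: [-0.6, -0.0, -4.1]
width: 0.0638
t 9.5 shift mm [ -46.6 -111.4  235.9] rv [ 0.307 -0.115 -0.002] deg 19.0
```

```bash
python3 -m crank '[[-0.0078,-0.0186,0.0393,0.0512,-0.0192,0,0.5],[-0.0155,-0.0371,0.0786,0.1023,-0.0383,0,0.5],[-0.0233,-0.0557,0.118,0.1535,-0.0575,0,0.5],[-0.0311,-0.0743,0.1573,0.2047,-0.0767,0,0.5],[-0.0388,-0.0928,0.1966,0.2558,-0.0958,0,0.5],[-0.0466,-0.1114,0.2359,0.307,-0.115,-0.002,0.5],[-0.0466,-0.1114,0.2359,0.307,-0.115,-0.002,0.5],[-0.0466,-0.1114,0.2359,0.307,-0.115,-0.002,0.5]]'
python3 - <<'E'
from h import *
R=tool(.059,20); p=jigpt(-34,-72,23); rel(p+[0,0,.08]+R[:,0]*.013,R);rel(p+[0,0,.0]+R[:,0]*.013,R)
f=snap('wrist','w5');snap('scene','s5');snap('side','d5')
crop('s5',170,170,330,340,4,'s5c')
C=[(45,55,12),(45,-75,46),(57,-75,46),(-80,-80,12),(-80,80,12),(-10,55,42),(-10,55,12),(45,55,42)]
print(proj(f,T2(JIG,np.array(C)/1e3)).round(1))
E
```

```text
t: 10.5
eef_pos: [0.5048, 0.1467, 0.1052]
ee_rot: [1.566, 1.227, -3.088]
force: [-0.5, 0.2, -1.7]
width: 0.064
t 10.5 shift mm [ 1.8 -2.1  1.3] rv [-0.     0.002  0.005] deg 0.0
t 10.5 shift mm [ 77.1 -29.    1.2] rv [-0.     0.002  0.005] deg 0.0
[[352.7 281.1]
 [183.7 292.8]
 [183.6 309.8]
 [188.7 129.6]
 [381.1 129.4]
 [363.2 215.2]
 [351.9 213.8]
 [364.1 291. ]]
```

View pics/w5.png

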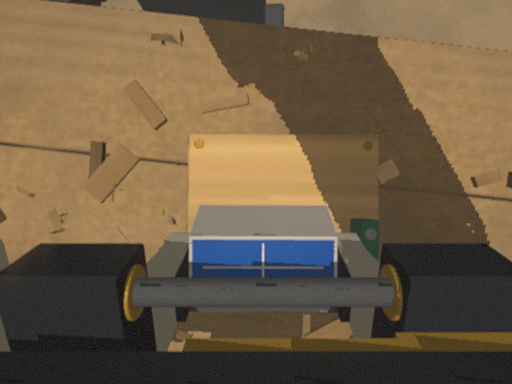

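View pics/s5c.png

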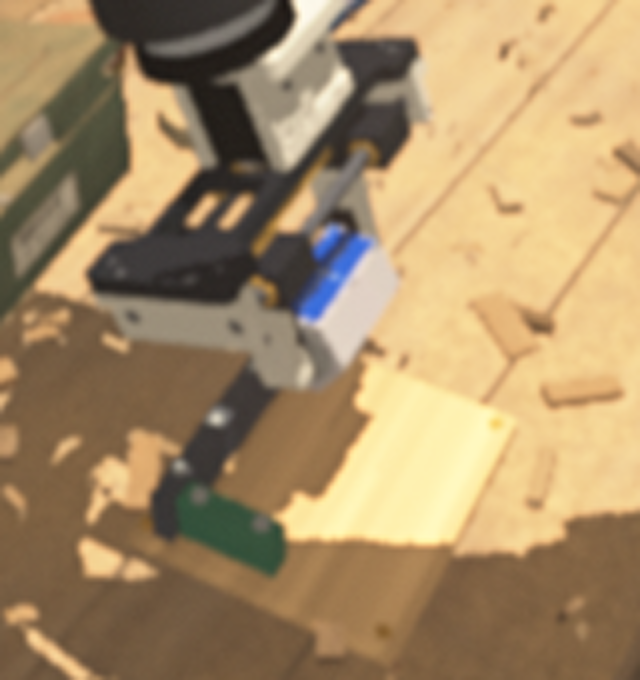

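View pics/d5.png

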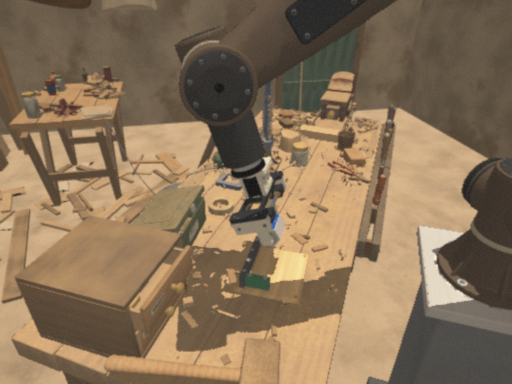

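```bash
python3 -m crank '[[0.03,-0.0115,0.001,0,0.002,0.005,0.5],[0.055,-0.021,0.001,0,0.002,0.005,0.5],[0.0715,-0.027,0.001,0,0.002,0.005,0.5],[0.0715,-0.027,0.001,0,0.002,0.005,0.5]]'
python3 - <<'E'
from h import *
R=tool(.059,20); p=jigpt(-34,-72,23);rel(p+[0,0,.0]+R[:,0]*.013,R)
f=snap('wrist','w6');snap('scene','s6');snap('side','d6')
crop('s6',190,210,310,340,5,'s6c');crop('w6',180,190,400,270,3.5,'w6c')
E
```

```text
t: 11.15
eef_pos: [0.5059, 0.1476, 0.0279]
ee_rot: [1.576, 1.22, -3.079]
force: [-0.3, -0.2, -2.7]
width: 0.0642
t 11.15 shift mm [ 4.7 -1.9  0.6] rv [-0.002 -0.001 -0.002] deg 0.0
```

View pics/w6.png

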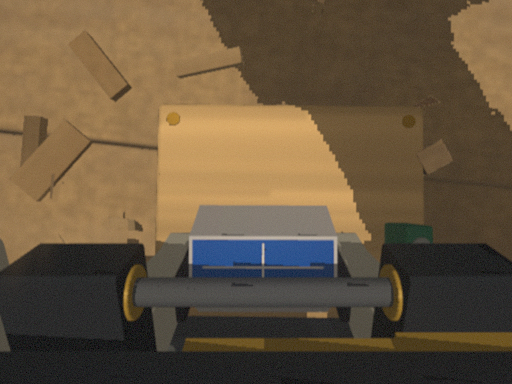

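View pics/s6c.png

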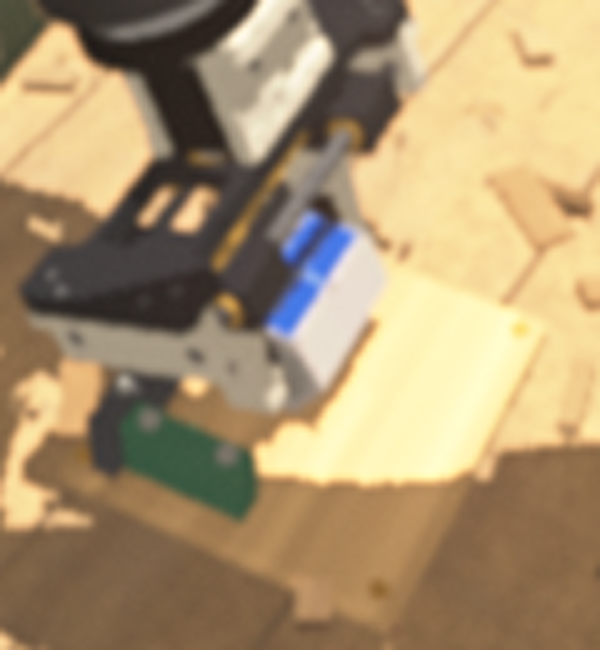

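```bash
python3 -m crank '[[0.0019,-0.0007,0,0,0,0,0.5],[0.0038,-0.0014,0,0,0,0,0.5],[0.0038,-0.0014,0,0,0,0,0.5]]'
python3 - <<'E'
from h import *
w=load('w6'); C=np.array([(-80,-80,12),(-80,80,12)])/1e3
print(fit([(w,C,[[159,107],[423,107]])],JIG))
E
python3 -m crank '[[0.0009,-0.0003,0,0,0,0,0.5],[0.0009,-0.0003,0,0,0,0,0.5]]'
```

```text
t: 11.68
eef_pos: [0.5065, 0.1484, 0.0248]
ee_rot: [1.573, 1.222, -3.081]
force: [-0.5, -0.1, -3.2]
width: 0.0639
(array([0.50335919, 0.16373777, 0.05702949]), array([[-2.2, -0. ],
       [ 2.2, -0. ]]))
t: 11.92
eef_pos: [0.5065, 0.1483, 0.0238]
ee_rot: [1.573, 1.222, -3.081]
force: [-0.3, -0.2, -2.4]
width: 0.064
```

```bash
python3 -m crank '[[0.0009,-0.0003,0,0,0,0,0.5],[0.0009,-0.0003,0,0,0,0,0.5]]'; python3 -m crank '[[0.0009,-0.0003,0,0,0,0,0.5],[0.0009,-0.0003,0,0,0,0,0.5]]'
```

```text
t: 12.18
eef_pos: [0.5066, 0.1484, 0.0231]
ee_rot: [1.573, 1.222, -3.081]
force: [0.3, -0.0, 0.1]
width: 0.0641
t: 12.42
eef_pos: [0.5066, 0.1484, 0.023]
ee_rot: [1.573, 1.222, -3.081]
force: [-2.1, -0.0, 8.2]
width: 0.0639
```

```bash
python3 -m crank '[[-0.0005,0.0002,0,0,0,0,0.5],[-0.0012,-0.0017,0,0,0,0,0.5],[-0.0019,-0.0036,0,0,0,0,0.5],[-0.0019,-0.0036,0,0,0,0,0.5]]'; python3 -m crank '[[-0.0007,-0.0019,0,0,0,0,0.5],[-0.0007,-0.0019,0,0,0,0,0.5]]'; python3 -m crank '[[-0.0007,-0.0019,0,0,0,0,0.5],[-0.0007,-0.0019,0,0,0,0,0.5]]'
```

```text
t: 12.92
eef_pos: [0.5095, 0.1482, 0.0231]
ee_rot: [1.574, 1.22, -3.079]
force: [-5.3, 0.2, 8.4]
width: 0.064
t: 13.18
eef_pos: [0.5115, 0.1483, 0.0231]
ee_rot: [1.575, 1.22, -3.079]
force: [-4.2, 0.2, 7.9]
width: 0.0637
t: 13.42
eef_pos: [0.5135, 0.1484, 0.0231]
ee_rot: [1.575, 1.22, -3.079]
force: [-5.1, -0.6, 8.2]
width: 0.064
```

```bash
python3 -m crank '[[-0.0005,-0.0014,0,0,0,0,0.5],[-0.0005,-0.0014,0,0,0,0,0.5]]'; python3 -m crank '[[-0.0005,-0.0014,0,0,0,0,0.5],[-0.0005,-0.0014,0,0,0,0,0.5]]'
```

```text
t: 13.68
eef_pos: [0.5149, 0.1484, 0.0231]
ee_rot: [1.575, 1.219, -3.079]
force: [-4.7, -1.1, 7.7]
width: 0.0641
t: 13.92
eef_pos: [0.5164, 0.1485, 0.0231]
ee_rot: [1.575, 1.219, -3.079]
force: [-4.6, -0.9, 8.3]
width: 0.0639
```

```bash
python3 -m crank '[[-0.0005,-0.0014,0,0,0,0,0.5],[-0.0005,-0.0014,0,0,0,0,0.5]]'; python3 -m crank '[[-0.0003,-0.0009,0,0,0,0,0.5],[-0.0003,-0.0009,0,0,0,0,0.5]]'
```

```text
t: 14.18
eef_pos: [0.5169, 0.1485, 0.0232]
ee_rot: [1.575, 1.218, -3.079]
force: [-7.4, -0.1, 9.9]
width: 0.0639
t: 14.42
eef_pos: [0.5169, 0.1485, 0.0231]
ee_rot: [1.575, 1.216, -3.079]
force: [-9.8, 0.8, 12.1]
width: 0.0638
```

```bash
python3 -m crank '[[0,0,0,0,0,0,0.8],[0,0,0,0,0,0,0.85],[0,0,0,0,0,0,0.9],[0,0,0,0,0,0,1],[-0.03,0,0,0,0,0,1],[-0.06,0,0,0,0,0,1],[-0.1,0,0,0,0,0,1],[-0.1,0,0,0,0,0,1]]'
python3 - <<'E'
from h import *
f=snap('wrist','w7');snap('scene','s7');snap('side','d7')
crop('s7',190,230,310,340,6,'s7c')
print(get_state()['eef_pos'])
E
```

```text
t: 15.42
eef_pos: [0.5567, 0.1518, 0.1192]
ee_rot: [1.568, 1.228, -3.086]
force: [-0.1, 0.2, 0.0]
width: 0.0873
[0.55347471 0.15108048 0.11573775]
```

View pics/w7.png

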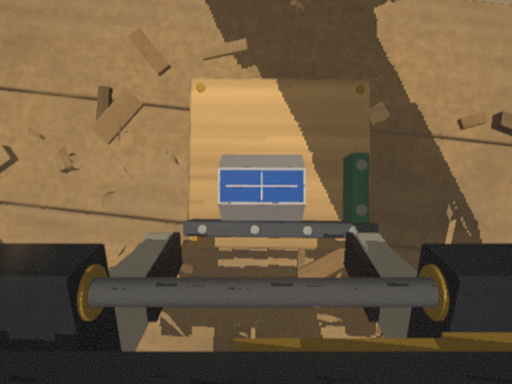

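View pics/s7c.png

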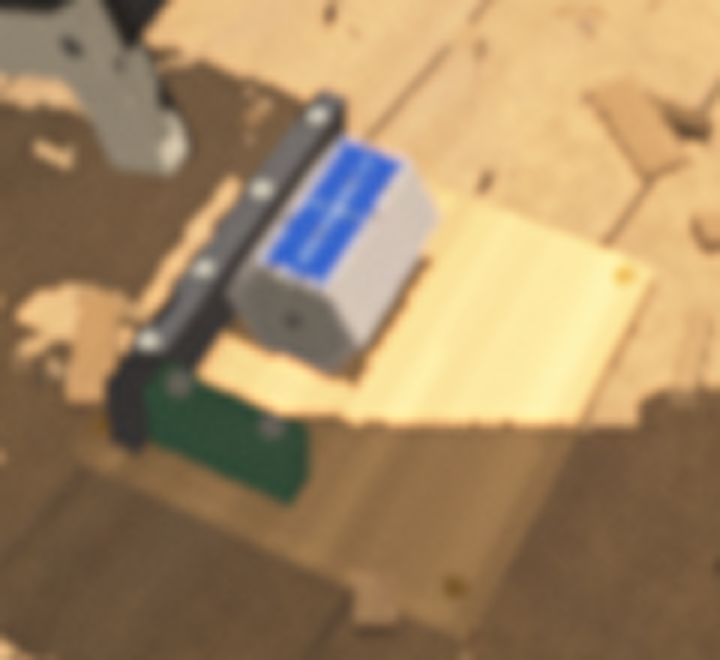

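Run:
```python
from h import *
w=load('w7'); crop('w7',180,70,380,245,3.8,'w7c')
b=np.array([[-13.28,-32,58],[-13.28,32,58],[13.28,-32,58],[13.28,32,58]])/1e3
ub=[[219,168],[304.5,168],[219,203],[305,203]]
print(fit([(w,b,ub)],[.52,.148,.058]))
C=np.array([(-80,-80,12),(-80,80,12),(-10,55,42),(-10,69,42)])/1e3
print(fit([(w,C,[[191,79.5],[370,79.5],[344,154],[368,154]])],[.502,.164,.058]))
R=tool(.058,0); rel([.5256,.077,.10],R); rel([.5256,.077,.026],R)
```

```text
(array([0.51990872, 0.14869603, 0.05933077]), array([[-1. , -0.7],
       [ 1.2, -0.7],
       [-1.1,  0.7],
       [ 0.9,  0.7]]))
(array([0.50327514, 0.16164064, 0.05070334]), array([[-3.4, -0.9],
       [-0.5,  0.6],
       [ 6.3, -0. ],
       [ 0.3,  0.1]]))
t 15.57 shift mm [ 25.9  24.8 -72.3] rv [ 0.    -0.001 -0.35 ] deg 20.0
t 15.57 shift mm [ 95.4  -0.6 -72.3] rv [ 0.    -0.001 -0.35 ] deg 20.0
```

View pics/w7c.png

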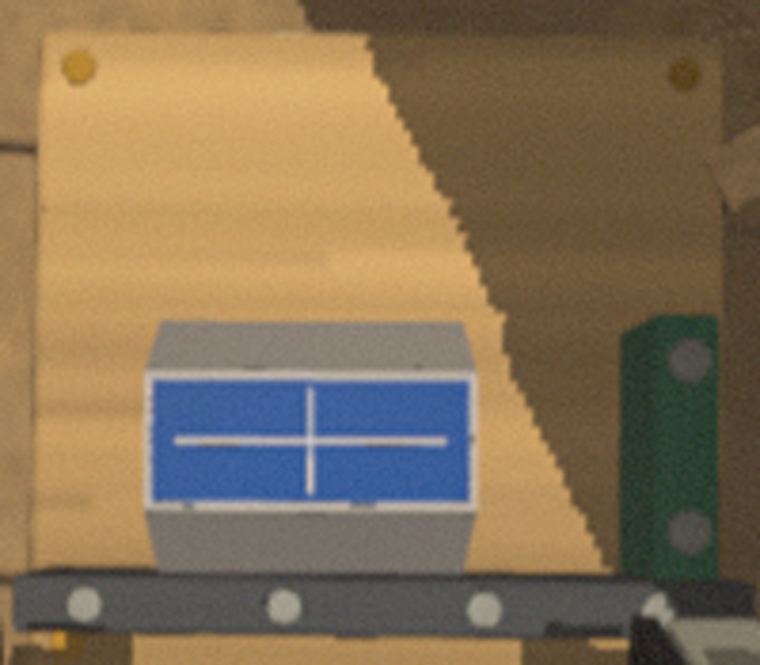

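```bash
python3 -m crank '[[0.01,0.012,-0.036,0,0,-0.17,0],[0.026,0.025,-0.0725,0,0,-0.35,0],[0.026,0.025,-0.0725,0,0,-0.35,0],[0.026,0.025,-0.0725,0,0,-0.35,0],[0.026,0.025,-0.0725,0,0,-0.35,0],[0.06,0.0123,-0.0725,0,0,-0.35,0],[0.0955,-0.0006,-0.0725,0,0,-0.35,0],[0.0955,-0.0006,-0.0725,0,0,-0.35,0]]'
python3 - <<'E'
from h import *
snap('scene','s8'); crop('s8',190,200,330,340,5,'s8c')
R=tool(.058,0); rel([.5256,.077,.026],R)
E
```

```text
t: 16.58
eef_pos: [0.5258, 0.0768, 0.0241]
ee_rot: [2.182, 1.566, -2.472]
force: [0.0, 0.3, -0.0]
width: 0.0132
t 16.62 shift mm [-0.2  1.3 -0.1] rv [ 0.001 -0.002 -0.001] deg 0.0
```

View pics/s8c.png

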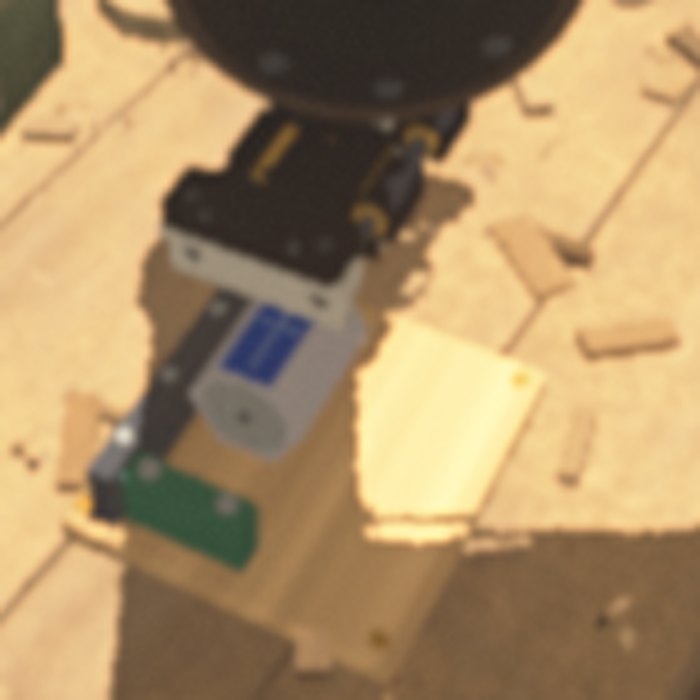

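```bash
python3 -m crank '[[0,0.001,0,0,0,0,0],[0,0.001,0.005,0,0,0,0],[0,0.001,0.010,0,0,0,0],[0,0.001,0.014,0,0,0,0],[0,0.001,0.018,0,0,0,0],[0,0.001,0.022,0,0,0,0],[0,0.001,0.026,0,0,0,0],[0,0.001,0.03,0,0,0,0],[0,0.001,0.034,0,0,0,0],[0,0.001,0.034,0,0,0,0]]'
python3 - <<'E'
from h import *
snap('scene','s9'); crop('s9',190,200,330,340,5,'s9c')
E
```

```text
t: 17.88
eef_pos: [0.5234, 0.1112, 0.0264]
ee_rot: [-1.891, 1.569, -0.262]
force: [0.4, 0.6, -0.4]
width: 0.0008
```

View pics/s9c.png

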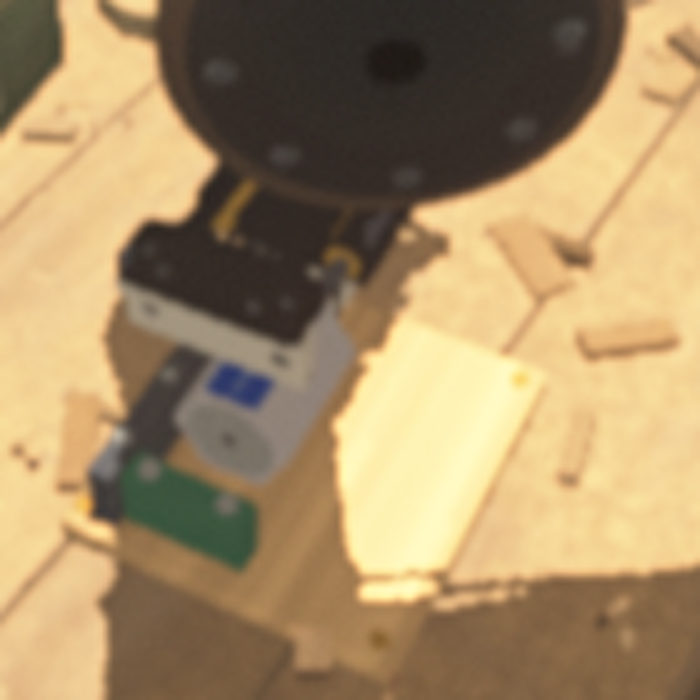

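```bash
python3 -m crank '[[0,0,0.004,0,0,0,0],[0,0,0.008,0,0,0,0],[0,0,0.012,0,0,0,0],[0,0,0.015,0,0,0,0],[0,0,0.018,0,0,0,0],[0,0,0.02,0,0,0,0]]'
python3 - <<'E'
from h import *
snap('scene','s10'); crop('s10',190,200,330,340,5,'s10c')
E
```

```text
t: 18.68
eef_pos: [0.5221, 0.1309, 0.0264]
ee_rot: [-2.138, 1.569, -0.509]
force: [0.2, -1.0, -0.1]
width: 0.0001
```

View pics/s10c.png

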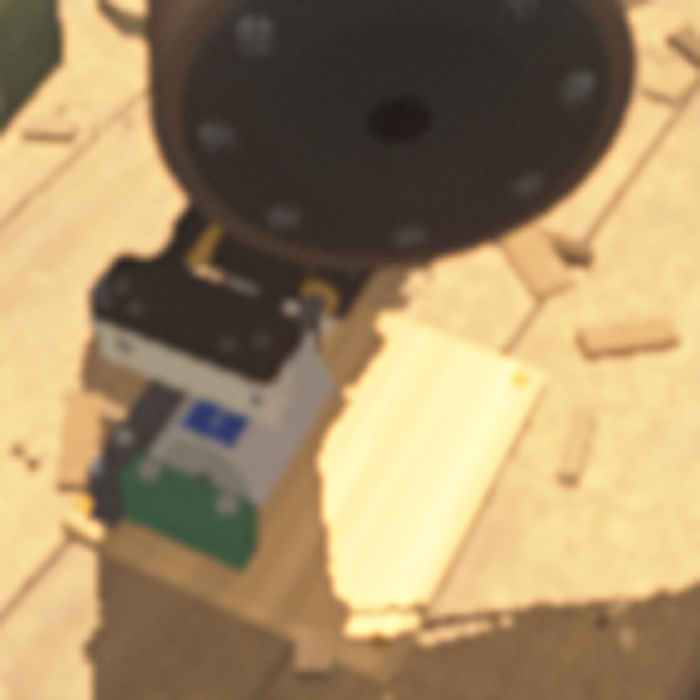

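```bash
for i in 1; do python3 -m crank '[[0,0,0.002,0,0,0,0],[0,0,0.002,0,0,0,0]]'; done; python3 -m crank '[[0,0,0.002,0,0,0,0],[0,0,0.002,0,0,0,0]]'
python3 -m crank '[[0,0,0.001,0,0,0,0],[0,0,0.001,0,0,0,0]]'
```

```text
t: 18.98
eef_pos: [0.5221, 0.1329, 0.0265]
ee_rot: [-1.995, 1.569, -0.365]
force: [0.0, -0.8, 0.2]
width: 0.0004
t: 19.23
eef_pos: [0.522, 0.1348, 0.0265]
ee_rot: [-2.051, 1.569, -0.422]
force: [-0.1, 0.2, -0.5]
width: -0.0
t: 19.48
eef_pos: [0.5219, 0.1358, 0.0265]
ee_rot: [-2.087, 1.569, -0.457]
force: [-0.2, -0.3, 0.8]
width: 0.0006
```

```bash
python3 -m crank '[[0,0,0.001,0,0,0,0],[0,0,0.001,0,0,0,0]]'; python3 -m crank '[[0,0,0.001,0,0,0,0],[0,0,0.001,0,0,0,0]]'
python3 -m crank '[[0,0,0.001,0,0,0,0],[0,0,0.001,0,0,0,0]]'
python3 - <<'E'
from h import *
snap('side','d11'); crop('d11',220,180,330,310,5,'d11c')
E
```

```text
t: 19.73
eef_pos: [0.5216, 0.1364, 0.0264]
ee_rot: [-2.652, 1.57, -1.022]
force: [-0.8, -3.9, 0.6]
width: 0.0003
t: 19.98
eef_pos: [0.5211, 0.1367, 0.0264]
ee_rot: [2.944, 1.569, -1.71]
force: [-1.9, -6.6, 2.6]
width: 0.0003
t: 20.23
eef_pos: [0.5207, 0.1368, 0.0264]
ee_rot: [2.784, 1.567, -1.87]
force: [0.6, -10.4, 3.9]
width: 0.0006
```

View pics/d11c.png

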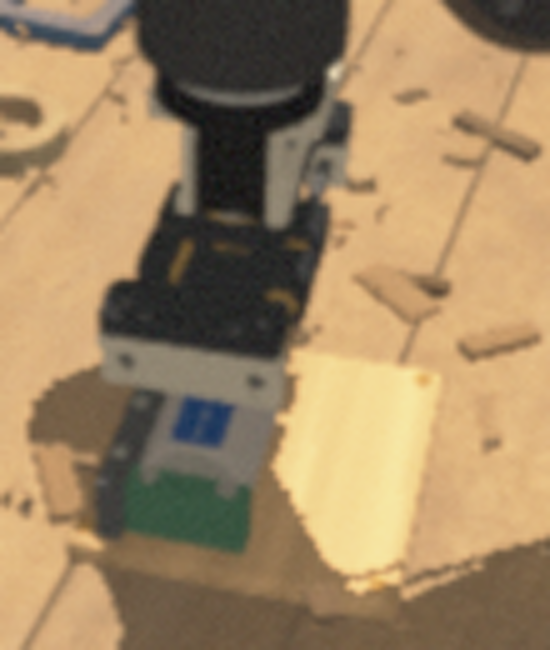

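```bash
python3 -m crank '[[0,0,-0.006,0,0,0,0],[0,0,-0.015,0,0,0,0],[-0.05,0,-0.015,0,0,0,0],[-0.09,-0.03,0.01,0,0,0.17,0],[-0.09,-0.03,0.025,0,0,0.35,0],[-0.09,-0.03,0.025,0,0,0.35,0],[-0.09,-0.03,0.025,0,0,0.35,0]]'
python3 - <<'E'
from h import *
w=snap('wrist','w12');snap('scene','s12');snap('side','d12')
crop('s12',190,230,310,340,6,'s12c');crop('w12',180,60,380,245,3.8,'w12c');crop('d12',220,220,330,310,6,'d12c')
print(get_state()['eef_pos'])
E
```

```text
t: 21.15
eef_pos: [0.5501, 0.165, 0.1148]
ee_rot: [1.575, 1.221, -3.08]
force: [-1.0, -0.0, -0.7]
width: 0.0005
[0.54926067 0.16500814 0.11681455]
```

View pics/w12c.png

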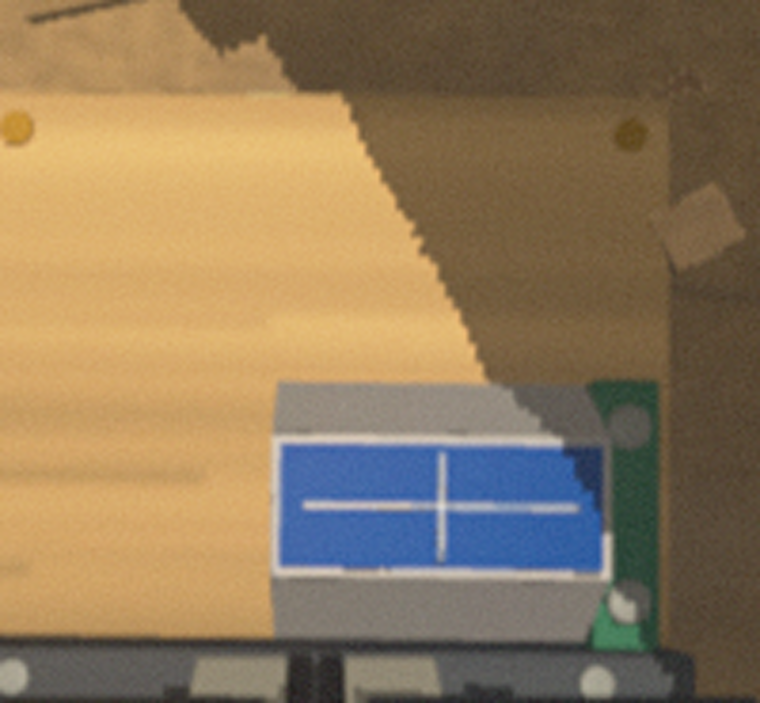

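View pics/s12c.png

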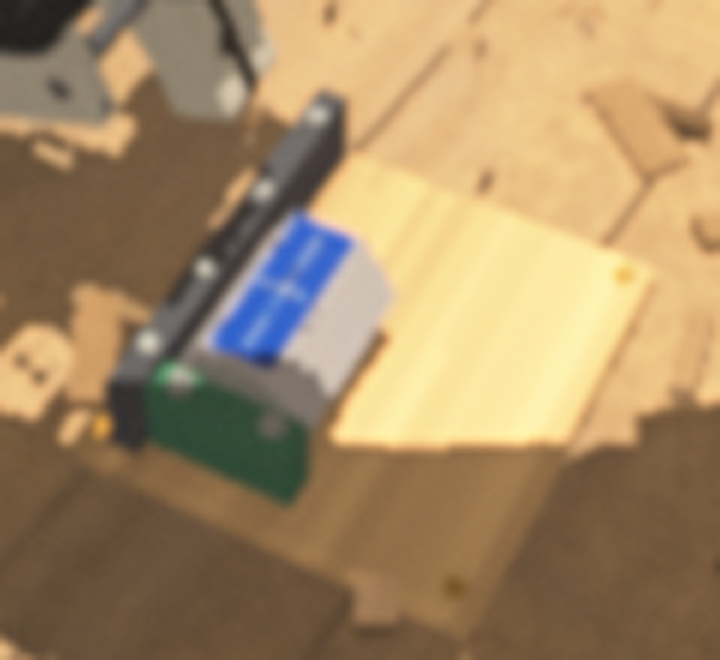

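View pics/d12c.png

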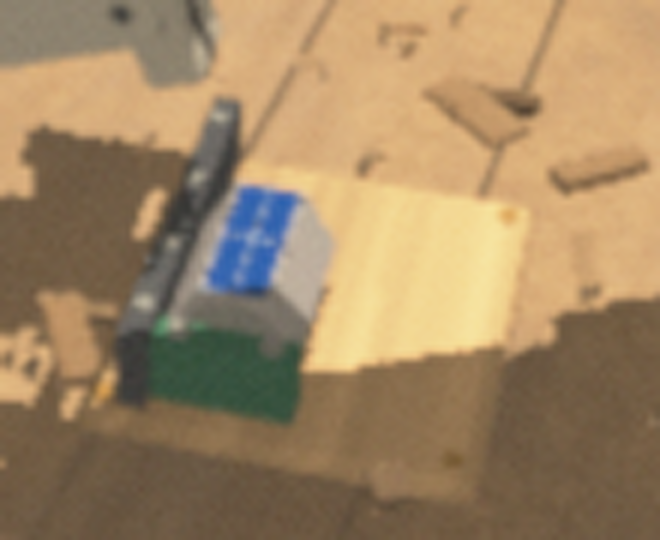

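Run:
```python
from h import *
b=np.array([[-13.28,-32,58],[-13.28,32,58],[13.28,-32,58],[13.28,32,58]])/1e3
for n,ub,fe in (('w7',np.array([[147,372],[474,372],[147,512],[474,512]])/3.8+[180,70],[[150,573],[470,574]]),('w12',np.array([[274,437],[611,437],[271,576],[611,579]])/3.8+[180,60],[[280,640],[590,641]])):
    w=load(n); p,r=fit([(w,b,ub)],[.52,.165,.058]); print(p,r.tolist())
    oy=70 if n=='w7' else 60
    F=back(w,np.array(fe)/3.8+[180,oy],.046)
    nrm=np.array([np.cos(.058),np.sin(.058)]); print('fence-center',((F[:,:2]-p[:2])@nrm*1e3).round(1))
print(get_state()['force'])
```

```text
[0.52051572 0.14860648 0.05865876] [[-0.8, 0.2], [0.8, 0.2], [-1.0, -0.2], [1.0, -0.2]]
fence-center [25.8 25.9]
[0.51741981 0.18671362 0.05156774] [[-0.5, -0.3], [0.1, 0.2], [0.0, 0.2], [0.3, -0.0]]
fence-center [25.8 26. ]
[-0.32612345 -0.67886474 -0.41505578]
```

View pics/s12.png

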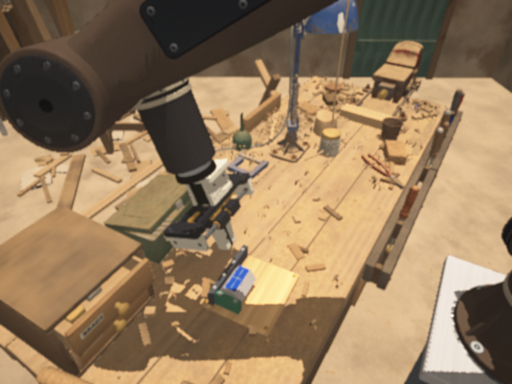

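```bash
python3 -m crank '[[-0.03,0,0,0,0,0,0.5],[-0.03,0,0,0,0,0,0.5]]'; python3 -c "
from h import *
print(job_done())"
```

```text
t: 21.55
eef_pos: [0.5613, 0.1663, 0.1476]
ee_rot: [1.568, 1.228, -3.085]
force: [-0.6, 0.5, 0.0]
width: 0.0152
the job is handed in; nothing more can be done
None
```

I handed the job in at about 21.5 s, with the blank released in the jig, blue flat on top, against both the fence and the stop. No verdict was reported.

I gripped the blank by its ends and turned it 60° twice, putting it down and regripping in between. I then set it on the board and slid it to the fence, where I felt contact at about 10 N. After letting go, I pushed it to the stop with the closed fingers, again to about 10 N.

**Last checks:**
- **Blue flat:** it looked level on top in the wrist, scene and side pictures.
- **Heading:** the blank read 0.052 rad against about 0.058 rad for the jig, so they agree within about 0.01 rad.
- **Fence:** the distance from blank centre to fence read 25.8–26.0 mm, against 26.6 mm when touching. It had not changed from just after the fence contact.
- **Stop:** the blank's end showed no visible gap.
- **Jar and clamp:** both stood in their places in the last scene picture, which I judged by eye.
- **Tape roll:** the arm mostly hid it in the last scene picture, so I did not confirm it. The arm made no contact near it.

**Disagreements:** the wrist camera put the jig about 3–5 mm further out in x than the scene and side cameras did. I used the felt contacts for the final position. One tool turn also stopped about 6° short and needed a corrective move before the second grip.

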